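# Clamp a gearbox half and hold its sprung cover shut on the dowels

## Task

Slide the jaw of the small bench clamp shut so that the lower gearbox half is squeezed squarely and firmly against the fixed stop. Then pick up the cover half, fit it over both dowels with its snout above the lower half's snout, and press it down against the inner spring until the two halves meet flush. Finish while still gripping the cover and holding it pressed shut; do not let go, and leave the other things on the table where they are.

Things in the scene. Friction and masses are not known exactly. Their poses are not given: they have to be found in the camera images.
- clamp_base: Bench clamp fixed to the table: grey bed, top 12 mm high, x -55 to +55, y -162 to +78 mm, with a steel stop at its +y end (inner face at y = +45, 80 mm wide, top 38 mm above the table) and a sliding jaw on the -y side. Origin: on the table; x = y = 0 is where the lower half's middle comes when clamped.
- clamp_jaw: Steel jaw, 74 mm wide, 60 mm long, 22 mm high on the bed. Origin: 12 mm above the table, below the middle of its face (pad out); axes parallel to the clamp's. Slides only along the clamp's y, +y to close; starts open. It drags with about 6 N, 10 N while it pushes the lower half along, and stays where left.
- jaw_face (a point): Middle of the face of the jaw's rubber pad (66 x 16 mm), 24 mm above the table. The pad is sprung: it gives way 3 mm, from 2 N to 5 N, then the jaw is solid. Push the jaw on until about 18 N in all registers: the lower half is then home on the stop and the pad keeps squeezing it.
- jaw_fin (a point): Grip point in the middle of the upright fin on the jaw, 60 mm above the table, 47 mm behind (-y of) the jaw's origin. The fin is 12 mm thick along the slide (y), 36 mm wide along x, and stands from 34 to 73 mm above the table; fingers can take it from above, one before and one behind it.
- stop_face (a point): Middle of the fixed stop's inner face, 27 mm above the table.
- half_lower: Lower gearbox half, plain aluminium, 72 (x) x 90 (y) x 30 mm, about 0.3 kg, loose on the clamp's bed between jaw and stop, a little askew. Origin: centre of its underside, 12 mm above the table. A 36 mm wide snout sticks out 14 mm on its -x side. Two steel dowels stand on its flat top face; they are not symmetric, so the cover fits only one way round.
- spring_top (a point): Middle of the lower half's top face (30 mm above its origin). Here a 22 mm spring cup stands 5 mm proud and pushes the cover off: about 6 N at first touch, 10 N when the halves meet. Without a push the cover (3 N) stays about 5 mm open; a push of about 15 N closes it.
- half_cover: Cover half, plain aluminium, about 0.28 kg, lying on the table, mating face down. Plate 72 (x) x 90 (y) x 20 mm with a grip rib on top and a 14 mm snout on its -x side. Origin: centre of its underside, axes as the lower half's: fitted, its origin is 30 mm above the lower half's and the yaws agree.
- cover_rib (a point): Grip point in the middle of the cover's rib, 43 mm above the cover's underside. The rib is 16 mm thick along the cover's y, 46 mm long along x, and stands from 20 to 52 mm; the plate on both sides of it is clear for the fingers within 15 mm of the middle in x.
- dowel0 (a point): Axis of the first dowel, at (+25, +33) mm on the lower half, at the level of its top face. Dowels are 8 mm thick and stand 16 mm out of that face, the last 5 mm tapered to 4 mm.
- dowel1 (a point): Axis of the second dowel, at (-25, -25) mm on the lower half, at the level of its top face.
- hole0 (a point): Centre of the cover's first through hole, 10.5 mm wide, at (+25, +33) mm on its underside; belongs on dowel0.
- hole1 (a point): Centre of the cover's second through hole, 10.5 mm wide, at (-25, -25) mm on its underside; belongs on dowel1.
- tape_black: Bystander: black tape roll, 62 mm across, 19 mm high, lying flat. Origin: centre of its underside.
- filler_tub: Bystander: round tub with a blue lid, 69 mm across, 56 mm high. Origin: centre of its underside.
- nail_tin: Bystander: round closed tin, 57 mm across, 72 mm high, standing. Origin: centre of its underside.

How it is judged:
On the way, in this order (a step that is already met when the one before it is completed fails the run):
1. the jaw squeezes the lower half squarely against the stop (y of jaw_face in the frame of half_lower above -0.047 m and y of stop_face in the frame of half_lower below 0.047 m and angle between the y axis of half_lower and the y axis of clamp_base, either way round below 0.04 rad and contact force between clamp_jaw and half_lower above 2 N), for 0.2 s.
2. the cover is on both dowels (horizontal distance between hole0 and dowel0 below 0.0025 m and horizontal distance between hole1 and dowel1 below 0.0025 m and z of half_cover in the frame of half_lower below 0.039 m), for 0.1 s.
At the end, for the whole second after the job is handed in: Holes within 2.5 mm of their dowels, cover under 1.5 mm above the lower half, parallel within 0.03 rad, pressed on it with over 7 N, fingers bearing on it with over 3 N, at rest; lower half on the bed, square within 0.04 rad, jaw and stop within 2 mm of its ends, jaw squeezing with over 1.5 N (horizontal distance between hole0 and dowel0 below 0.0025 m and horizontal distance between hole1 and dowel1 below 0.0025 m and y of jaw_face in the frame of half_lower above -0.047 m and y of stop_face in the frame of half_lower below 0.047 m and angle between the y axis of half_lower and the y axis of clamp_base, either way round below 0.04 rad and contact force between clamp_jaw and half_lower above 1.5 N and z of half_cover in the frame of half_lower between 0.027 and 0.0315 m and angle between the z axis of half_cover and the z axis of half_lower, either way round below 0.03 rad and contact force between half_cover and half_lower above 7 N and contact force between the fingers and half_cover above 3 N and height (world z) of half_lower below 0.015 m and linear speed of half_cover below 0.02 m/s); the arm keeps its last pose, push and grip.
It fails at once if the bystander tape_black is displaced by more than 25 mm (distance of tape_black from where it was at the start of the episode above 0.025 m).
It fails at once if the bystander filler_tub is displaced by more than 25 mm (distance of filler_tub from where it was at the start of the episode above 0.025 m).
It fails at once if the bystander nail_tin is displaced by more than 25 mm (distance of nail_tin from where it was at the start of the episode above 0.025 m).
It also fails if it takes over 58 s, if anything falls off the work surface, if the arm or the gripper's body presses on something with over 40 N, if the wrist force passes 120 N, or if a joint passes its speed limit or range.

## Robot

A 6-joint arm with a two-finger parallel gripper is mounted at the origin on a cart in front of the work surface, level with it; the furniture and walls round the work are solid. World frame = base frame: x ahead of the robot, y to its left, z up, the work surface at z = 0. Lengths are in m, angles in rad, forces in N, time in s.
With the tool pointing down it reaches from about 0.375 to 0.9 m from the base axis. Payload 3.1 kg.
Tool frame: the origin (TCP) lies midway between the tips of the shut fingers; the grasp point (between the pads) lies 19 mm behind it; x points along the fingers, z is the direction in which the jaws open and shut, and the axes are right-handed (so a half turn about x gives the same grasp; the last joint's range is limited). The gripper opens to 85 mm and grips with 20 to 120 N. Pads are 22 mm wide; open, the fingers measure 114 mm over their backs; the gripper's body (76 mm by 85 mm) begins 54 mm behind the grasp point. The pads swing forward as they close: fully open they stand 13 mm farther back than shut.
Start: joints at [0.936, 0.527, 1.433, -0, 1.181, -0.178], TCP at [0.275, 0.561, 0.21] pointing down, gripper open.
Joint ranges: [-3.08, 3.08], [-0.75, 2.2], [0.22, 2.44], [-1.43, 4.57], [0, 2.65], [-2.85, 2.85]. Speed limits (rad/s): [2.79, 2.79, 3.14, 3.14, 3.14, 3.14].

## Interface

Orientations are given as a unit quaternion [x, y, z, w].
In Python, from station import status, snapshot, camera_params, ticket gives the robot as it stands.
- The arm moves only by the tool arm_command, never from a script. Its argument "series" is a list that holds one entry, the list of rows, each a list of 4 numbers: the shift along the tool's x, y, z in mm, then the turn about the tool's x in rad. A call has 1 to 10 rows; each row shifts and turns the commanded pose from where the row before left it, along the tool's axes as they then stand; what a row does not reach is not made up. A row lasts 1/10 s, in which the tool goes at most 50 mm and 8.59 degrees, less where a joint would pass 70% of its speed; a pose out of reach is approached as far as the arm can. A call is refused whole if a number of a shift passes 50 or a number of a turn 0.15, either way. A call with a gripper value outside its range is refused whole. "jaw" is the opening in per cent of the stroke, from 0 (shut) to 100 (fully open), set as the call begins (left out, the last holds). The fingers move at their own pace and stop on an object; "force" is the grip in N (left out, the last holds). Time passes only in rows, so rows that do not move let the fingers close. It gives the time, the measured TCP pose, the force and the opening at its end, in the units of the state.
- status.sense(): the state, without advancing time (a new reading comes with each control period).
- snapshot(name): name is "side" or "top" or "wrist"; returns the picture (420x560x3 uint8, red, green, blue); there is no depth.
- camera_params(name): a dict with "fovy" (degrees; the focal length in pixels is half the picture's height over the tangent of half this angle, whatever the lens; pixels are square), "cx", "cy" (the principal point, pixels), "k1" (the pictures are not rectified: a ray, as slopes to the right and down, at radius r is drawn at 1 + k1 r^2 times it, then the intrinsics apply), "extrinsics" (4x4, takes a point from camera to world coordinates); the wrist camera has in their place "mount" (4x4, takes a point from camera to tool coordinates, whose origin is the TCP and whose axes are the tool frame's). Camera axes: x right, y down, z forward; pixel columns grow to the right and rows downward; lengths in m; the calibration is good to about 2 mm. A picture is of the moment at which its call begins: read the wrist's pose just before it. camera_params takes no time and is no camera call.
- ticket.sign_off(): hands the job in, once; it reports no verdict.
The state is a dict: "t": time; "q": joint angles; "qd": joint speeds; "tau": joint torques, N m; "tcp_pos": TCP position; "tool_rot": TCP orientation; "force": force on the tool from outside, world axes, zero at the start; "ft_torque": the same for the moment, N m; "finger_gap": opening from 0.0 (shut) to 1.0 (fully open).
Only numpy, scipy, OpenCV 4.12 (cv2) and the standard library are available. Lean on these libraries where they do the work, as an engineer would, in place of code of your own. Each camera call takes 0.05 s, during which the arm holds its last target. There are 200 camera calls.

## Working session

There is one attempt and no reset: what is moved stays moved. The work goes in short steps, Python scripts to look and compute and a tool call to move; the robot and the scene stay as the last step left them, time stands still between calls to the robot, and variables do not carry over. Pictures are saved under pics/ and viewed, about 8 in all and at most 12, crops included, and the job is handed in when it is done.

Besides the shell and the picture viewer there is one more tool, called after "Request:" by a JSON object that holds its "fn" and its "kwargs". arm_command: Moves the arm, as the interface text tells. Its arguments: {"type":"object","properties":{"series":{"type":"array"},"jaw":{"type":"number"},"force":{"type":"number"}},"required":["series"]}

```bash
mkdir -p pics; ls; python3 - <<'E'
from station import status, snapshot, camera_params
import cv2, numpy as np
s=status.sense(); print({k:np.round(v,3).tolist() for k,v in s.items()})
for n in("top","side","wrist"):
    p=camera_params(n); print(n,{k:np.round(v,4).tolist() for k,v in p.items()})
a=[snapshot(n) for n in("top","side")]
for n,i in zip(("top","side"),a): cv2.imwrite(f"pics/{n}0.png",i[:,:,::-1])
E
```

```text
pics
{'t': 0.0, 'q': [0.937, 0.528, 1.434, 0.0, 1.181, -0.179], 'qd': [-0.0, -0.0, -0.0, 0.0, 0.001, 0.0], 'tau': [-0.001, -44.235, -17.802, -0.0, 0.008, -0.0], 'tcp_pos': [0.275, 0.561, 0.209], 'tool_rot': [-0.374, 0.601, 0.374, 0.599], 'force': [0.22, 0.687, -0.429], 'ft_torque': [-0.026, -0.013, -0.022], 'finger_gap': 1.0}
top {'fovy': 53.8145, 'cx': 284.6309, 'cy': 215.7489, 'k1': -0.0034, 'extrinsics': [[-0.0258, -0.9924, 0.1205, 0.4003], [-0.9996, 0.0238, -0.0182, 0.0127], [0.0152, -0.1209, -0.9926, 1.2368], [0.0, 0.0, 0.0, 1.0]]}
side {'fovy': 44.1129, 'cx': 278.9111, 'cy': 200.1163, 'k1': -0.0612, 'extrinsics': [[-0.999, -0.0367, 0.0257, 0.504], [-0.0373, 0.3628, -0.9311, 1.4898], [0.0249, -0.9312, -0.3638, 0.633], [0.0, 0.0, 0.0, 1.0]]}
wrist {'fovy': 66.3367, 'cx': 281.6708, 'cy': 207.7477, 'k1': -0.0776, 'mount': [[0.0005, -0.3017, 0.9534, -0.1654], [0.0012, -0.9534, -0.3017, 0.0774], [1.0, 0.0013, -0.0001, -0.0004], [0.0, 0.0, 0.0, 1.0]]}
```

View pics/top0.png

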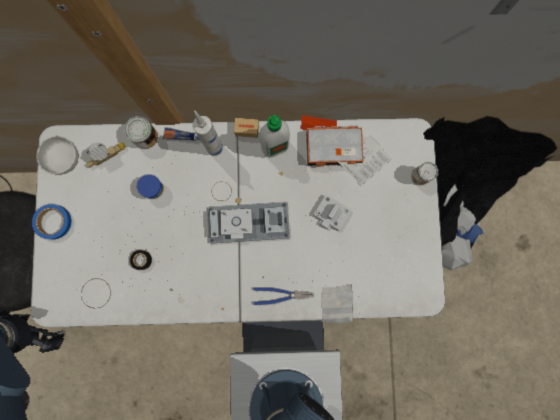

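View pics/side0.png

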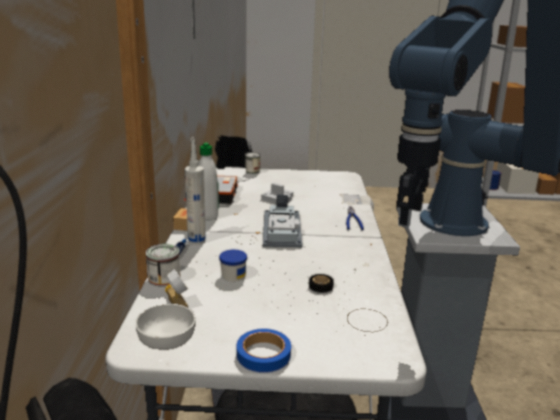

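Top view: the clamp is at about (247,222), with its stop on the left (+y world), the lower half at (236,222) and the jaw at about (272,218). The cover is at (330,213), the tape at (141,260) and the tub at (150,187). The side view agrees. Next I'll write helpers and get a rough position.

```bash
cat > h.py <<'E'
from station import status, snapshot, camera_params, ticket
import cv2, numpy as np
from scipy.spatial.transform import Rotation as R
def cam(n):
    p=camera_params(n)
    if n=="wrist":
        s=status.sense(); T=np.eye(4); T[:3,:3]=R.from_quat(s["tool_rot"]).as_matrix(); T[:3,3]=s["tcp_pos"]
        E=T@np.array(p["mount"])
    else: E=np.array(p["extrinsics"])
    f=210/np.tan(np.radians(p["fovy"])/2)
    return dict(E=E,f=f,cx=p["cx"],cy=p["cy"],k1=p["k1"])
def ray(c,u,v):
    d=np.array([(u-c["cx"])/c["f"],(v-c["cy"])/c["f"]]); x=d.copy()
    for _ in range(10): x=d/(1+c["k1"]*(x@x))
    return c["E"][:3,3],c["E"][:3,:3]@np.array([x[0],x[1],1])
def onz(c,u,v,z):
    o,d=ray(c,u,v); return o+d*(z-o[2])/d[2]
def pix(c,P):
    q=np.linalg.inv(c["E"])@np.r_[P,1]; x=q[:2]/q[2]; x=x*(1+c["k1"]*(x@x)); return x*c["f"]+[c["cx"],c["cy"]]
def tool(v):  # world shift (m) -> tool mm
    return np.round(R.from_quat(status.sense()["tool_rot"]).as_matrix().T@np.array(v)*1000,1)
def st():
    s=status.sense(); M=R.from_quat(s["tool_rot"]).as_matrix()
    print("t",round(s["t"],2),"p",np.round(s["tcp_pos"],4),"F",np.round(s["force"],1),"gap",round(s["finger_gap"],3),"zyaw",round(np.arctan2(M[1,2],M[0,2]),4),"xax",np.round(M[:,0],3)); return s,M
E
python3 - <<'E'
from h import *
s,M=st(); print(M.round(3))
c=cam("top")
for n,u,v,z in(("clampL",208,224,.02),("lower",236,222,.042),("fin",276,220,.07),("cover",331,213,.03),("tub",150,186,.056),("tape",141,260,.02),("tin",425,174,.07)): print(n,onz(c,u,v,z).round(3))
# wrist target: TCP over y mid of clamp & cover; where does cam center land
w=cam("wrist"); print(onz(w,280,210,.04).round(3), w["E"][:3,3].round(3))
E
```

```text
t 0.1 p [0.2747 0.5606 0.209 ] F [ 0.2 -0.3 -0.7] gap 1.001 zyaw 1.115 xax [-0.001 -0.002 -1.   ]
[[-0.001 -0.898  0.44 ]
 [-0.002  0.44   0.898]
 [-1.     0.    -0.002]]
clampL [0.529 0.217 0.02 ]
lower [0.53  0.132 0.042]
fin [0.53  0.016 0.07 ]
cover [ 0.552 -0.146  0.03 ]
tub [0.639 0.377 0.056]
tape [0.428 0.412 0.02 ]
tin [ 0.654 -0.418  0.07 ]
[0.301 0.545 0.04 ] [0.205 0.595 0.374]
```

Request:
{"fn": "arm_command", "kwargs": {"series": [[[-4, -38, -28, 0], [-4, -38, -28, 0], [-4, -38, -28, 0], [-4, -38, -28, 0], [-4, -38, -28, 0], [-4, -38, -28, 0], [-4, -38, -28, 0], [-4, -38, -28, 0], [-4, -38, -28, 0], [-4, -38, -28, 0]]]}}

```text
t: 1.1
tcp_pos: [0.4933, 0.1407, 0.2498]
tool_rot: [-0.374, 0.6, 0.374, 0.6]
force: [0.8, 0.0, 0.2]
finger_gap: 0.999
```

Request:
{"fn": "arm_command", "kwargs": {"series": [[[0, 0, 0, -0.114], [0, 0, 0, -0.114], [0, 0, 0, -0.114], [0, 0, 0, -0.114], [0, -30, -30, 0], [0, 0, 0, 0]]]}}

```text
t: 1.7
tcp_pos: [0.5265, 0.11, 0.2499]
tool_rot: [-0.501, 0.5, 0.498, 0.501]
force: [0.3, -0.1, 0.2]
finger_gap: 1.0
```

```bash
python3 - <<'E'
from h import *
st(); c=cam("wrist"); i=snapshot("wrist"); cv2.imwrite("pics/w1.png",i[:,:,::-1]); np.save("w1c.npy",c,allow_pickle=True)
E
```

```text
t 1.7 p [0.5265 0.11   0.2499] F [ 0.3 -0.1  0.2] gap 1.0 zyaw 1.5685 xax [ 0.004 -0.002 -1.   ]
```

View pics/w1.png

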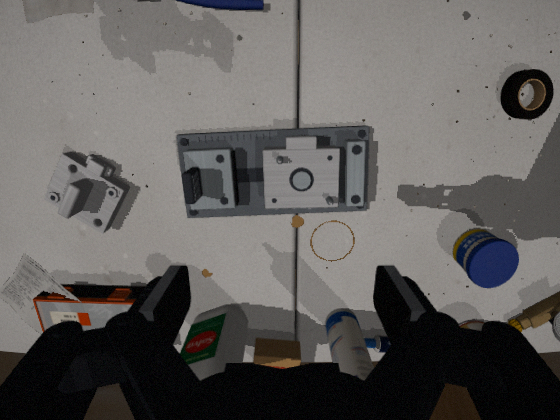

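Wrist view (right = +Y, down = +X): clamp bed corners are at about (180,134), (368,126), (369,209) and (188,216). The lower half's snout is up (-X) at (301,143), its spring is at (301,180), and the fin top is near (192,185). The cover is at (90,190), rotated, with hole/snout details near (53,197) and (100,160).

```bash
python3 - <<'E'
from h import *
c=np.load("w1c.npy",allow_pickle=True).item()
for n,u,v,z in(("c1",180,134,.012),("c2",368,126,.012),("c3",369,209,.012),("c4",188,216,.012),("h1",263,151,.042),("h2",340,149,.042),("h3",340,207,.042),("h4",264,210,.042),("spring",301,180,.047),("finTL",183,167,.073),("finTR",193,167,.073),("finBR",202,201,.073),("jawface",236,180,.034)): print(n,onz(c,u,v,z).round(4))
i=cv2.imread("pics/w1.png")
a=cv2.resize(i[115:225,170:380],None,fx=3.8,fy=3.8,interpolation=cv2.INTER_CUBIC); cv2.imwrite("pics/w1clamp.png",a)
a=cv2.resize(i[135:245,35:145],None,fx=5,fy=5,interpolation=cv2.INTER_CUBIC); cv2.imwrite("pics/w1cover.png",a)
E
```

```text
c1 [ 0.4812 -0.017   0.012 ]
c2 [0.4719 0.2154 0.012 ]
c3 [0.5791 0.2249 0.012 ]
c4 [ 0.5889 -0.0162  0.012 ]
h1 [0.4988 0.0877 0.042 ]
h2 [0.4964 0.1768 0.042 ]
h3 [0.5668 0.1804 0.042 ]
h4 [0.5707 0.0876 0.042 ]
spring [0.5321 0.1319 0.047 ]
finTL [0.5114 0.0024 0.073 ]
finTR [0.5115 0.0134 0.073 ]
finBR [0.5499 0.0204 0.073 ]
jawface [0.5349 0.0538 0.034 ]
```

View pics/w1clamp.png

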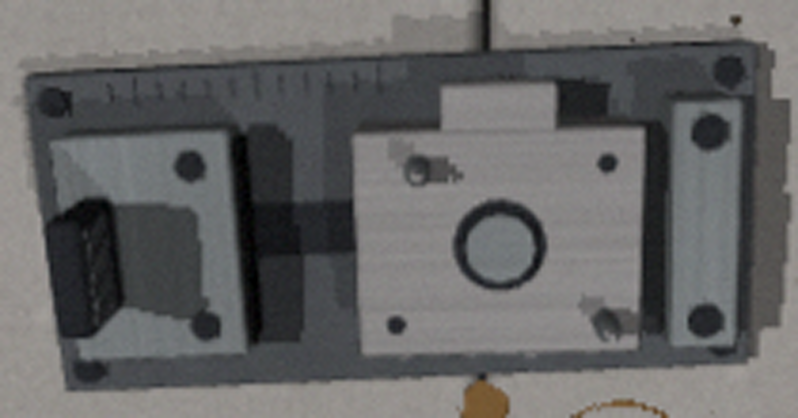

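The clamp's yaw is about +0.04 rad and the fin is near (0.534, 0.009). I'll go over it, descend and grip.

Request:
{"fn": "arm_command", "kwargs": {"series": [[[0, 0, 0, -0.042], [10, -4, -40, 0], [30, 0, -40, 0], [40, 0, -21, 0], [40, 0, 0, 0], [40, 0, 0, 0], [30, 0, 0, 0], [19, 0, 0, 0], [0, 0, 0, 0]]]}}

```text
t: 2.65
tcp_pos: [0.5283, 0.0127, 0.0383]
tool_rot: [-0.508, 0.491, 0.513, 0.488]
force: [0.3, 0.3, 0.5]
finger_gap: 0.997
```

Request:
{"fn": "arm_command", "kwargs": {"series": [[[0, 0, 0, 0], [0, 0, 0, 0], [0, 0, 0, 0], [0, 0, 0, 0], [0, 0, 0, 0], [0, 0, 0, 0], [0, 0, 0, 0], [0, 0, 0, 0]]], "jaw": 0, "force": 60}}

```text
t: 3.45
tcp_pos: [0.5321, 0.0106, 0.0422]
tool_rot: [0.512, -0.489, -0.51, -0.489]
force: [-1.8, -4.4, 7.2]
finger_gap: 0.12
```

Request:
{"fn": "arm_command", "kwargs": {"series": [[[0, 0, 5, 0], [0, 0, 5, 0], [0, 0, 5, 0], [0, 0, 5, 0], [0, 0, 5, 0], [0, 0, 3, 0], [0, 0, 2, 0], [0, 0, 0, 0]]]}}

```text
t: 4.25
tcp_pos: [0.5308, 0.0404, 0.0422]
tool_rot: [0.512, -0.489, -0.51, -0.489]
force: [-1.5, -5.5, 7.2]
finger_gap: 0.12
```

```bash
python3 - <<'E'
from h import *
s,M=st(); print(s["force"]@M)
E
```

```text
t 4.25 p [0.5308 0.0404 0.0422] F [-1.5 -5.5  7.2] gap 0.12 zyaw 1.6141 xax [ 0.002 -0.002 -1.   ]
[-7.16267594  1.7278723  -5.44650118]
```

Request:
{"fn": "arm_command", "kwargs": {"series": [[[0, 0, 3, 0], [0, 0, 2, 0], [0, 0, 2, 0], [0, 0, 1, 0], [0, 0, 0, 0]]]}}

```text
t: 4.75
tcp_pos: [0.5305, 0.0479, 0.0422]
tool_rot: [0.512, -0.489, -0.51, -0.489]
force: [-1.9, -7.3, 5.4]
finger_gap: 0.119
```

Request:
{"fn": "arm_command", "kwargs": {"series": [[[0, 0, 1, 0], [0, 0, 1, 0], [0, 0, 1, 0], [0, 0, 0, 0]]]}}

```text
t: 5.15
tcp_pos: [0.5304, 0.0506, 0.0422]
tool_rot: [0.512, -0.489, -0.509, -0.489]
force: [-1.7, -8.7, 5.7]
finger_gap: 0.119
```

Request:
{"fn": "arm_command", "kwargs": {"series": [[[0, 0, 1, 0], [0, 0, 1, 0], [0, 0, 1, 0], [0, 0, 0, 0]]]}}

```text
t: 5.55
tcp_pos: [0.5303, 0.0527, 0.0423]
tool_rot: [0.513, -0.489, -0.509, -0.488]
force: [-2.2, -11.0, 5.9]
finger_gap: 0.119
```

Request:
{"fn": "arm_command", "kwargs": {"series": [[[0, 0, 1, 0], [0, 0, 0, 0], [0, 0, 1, 0], [0, 0, 0, 0]]]}}

```text
t: 5.95
tcp_pos: [0.5303, 0.0528, 0.0423]
tool_rot: [0.513, -0.49, -0.509, -0.487]
force: [-2.2, -18.7, 6.0]
finger_gap: 0.12
```

Request:
{"fn": "arm_command", "kwargs": {"series": [[[0, 0, 0.5, 0], [0, 0, 0, 0], [0, 0, 0, 0]]]}}

```text
t: 6.25
tcp_pos: [0.5304, 0.0528, 0.0423]
tool_rot: [0.514, -0.49, -0.509, -0.487]
force: [-2.7, -20.4, 6.1]
finger_gap: 0.114
```

Request:
{"fn": "arm_command", "kwargs": {"series": [[[0, 0, 0, 0], [0, 0, 0, 0], [0, 0, 0, 0], [0, 0, 0, 0], [-15, 0, 0, 0], [-30, 0, 0, 0], [-40, 0, 0, 0], [-40, 0, 0, 0], [-40, 0, 0, 0], [0, 0, 0, 0]]], "jaw": 45}}

```text
t: 7.25
tcp_pos: [0.5333, 0.0586, 0.2115]
tool_rot: [0.514, -0.486, -0.507, -0.492]
force: [0.6, -0.6, -0.1]
finger_gap: 0.451
```

```bash
python3 - <<'E'
from h import *
st(); c=cam("wrist"); i=snapshot("wrist"); cv2.imwrite("pics/w2.png",i[:,:,::-1]); np.save("w2c.npy",c,allow_pickle=True)
print([pix(c,p).round(0) for p in ([.53,.15,.042],[.55,-.14,.03])])
E
```

```text
t 7.25 p [0.5333 0.0586 0.2115] F [ 0.6 -0.6 -0.1] gap 0.451 zyaw 1.6141 xax [ 0.012 -0.001 -1.   ]
[array([368., 182.]), array([107., 185.])]
```

View pics/w2.png

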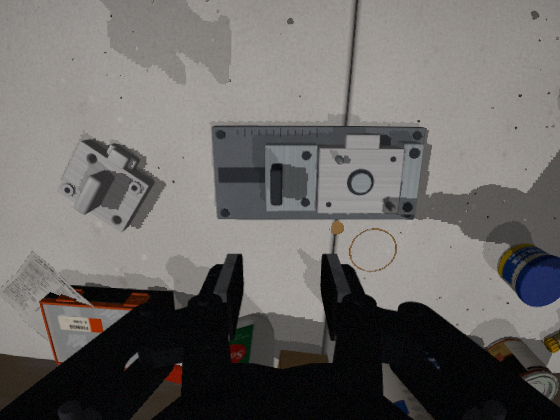

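The jaw is shut on the lower half, which looks square against the stop. The cover is at about (103,183) with its snout to the upper right (122,158), so its yaw is about -0.67. I'll move above it.

Request:
{"fn": "arm_command", "kwargs": {"series": [[[0, 0, 0, 0.142], [0, 0, 0, 0.142], [0, 0, 0, 0.142], [0, 0, 0, 0.142], [0, 0, 0, 0.142], [0, -28, -30, 0], [0, -28, -30, 0], [0, -28, -30, 0], [0, -28, -30, 0], [0, -28, -30, 0]]], "jaw": 70}}

```text
t: 8.3
tcp_pos: [0.5453, -0.1469, 0.204]
tool_rot: [-0.308, 0.637, 0.31, 0.635]
force: [0.5, -0.4, -1.1]
finger_gap: 0.701
```

Request:
{"fn": "arm_command", "kwargs": {"series": [[[0, 0, 0, 0], [0, 0, 0, 0]]]}}

```text
t: 8.5
tcp_pos: [0.5452, -0.1463, 0.2041]
tool_rot: [-0.307, 0.637, 0.309, 0.636]
force: [-0.4, -0.4, 0.2]
finger_gap: 0.701
```

```bash
python3 - <<'E'
from h import *
st(); c=cam("wrist"); i=snapshot("wrist"); cv2.imwrite("pics/w3.png",i[:,:,::-1]); np.save("w3c.npy",c,allow_pickle=True)
u,v=pix(c,[.552,-.146,.02]); print(u,v); u0,v0=int(u)-90,int(v)-75; u0,v0=max(u0,0),max(v0,0); print(u0,v0)
cv2.imwrite("pics/w3c.png",cv2.resize(i[v0:v0+140,u0:u0+186,::-1],None,fx=4.3,fy=4.3,interpolation=cv2.INTER_CUBIC))
E
```

```text
t 8.5 p [ 0.5452 -0.1463  0.2041] F [-0.4 -0.4  0.2] gap 0.701 zyaw 0.901 xax [-0.003  0.002 -1.   ]
286.16886996537613 184.34555546199965
196 109
```

View pics/w3c.png

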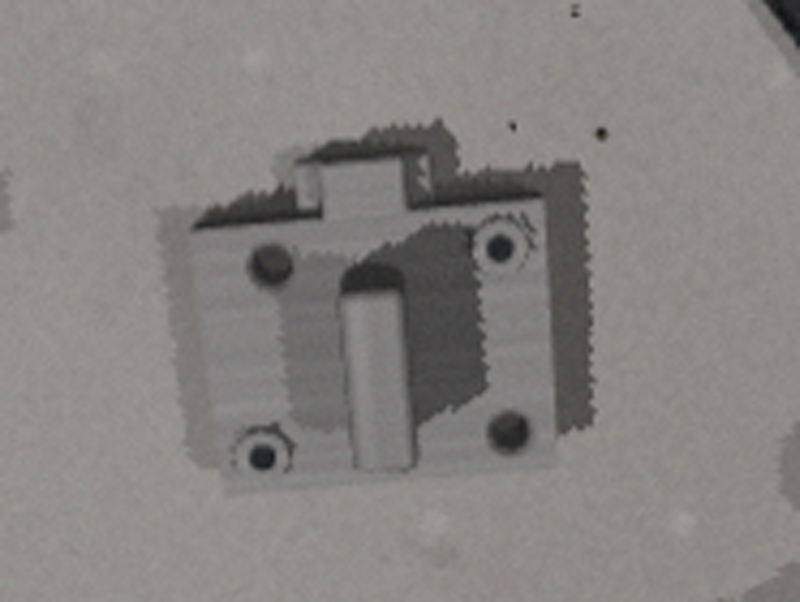

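Holes, as dark discs, are at crop (271,266) = hole1 and (509,432) = hole0. The bright-ringed dots are screws, the rib runs down the middle, and the snout is at the top (-x). Measuring now.

```bash
python3 - <<'E'
from h import *
c=np.load("w3c.npy",allow_pickle=True).item(); g=cv2.cvtColor(cv2.imread("pics/w3.png"),cv2.COLOR_BGR2GRAY)
G=cv2.resize(g[109:249,196:382],None,fx=4.3,fy=4.3,interpolation=cv2.INTER_CUBIC)
def blob(x,y,r=32):
    w=G[y-r:y+r,x-r:x+r]; t,m=cv2.threshold(w,0,255,cv2.THRESH_BINARY_INV+cv2.THRESH_OTSU)
    n,l,s,cc=cv2.connectedComponentsWithStats(m); k=l[r,r]; print(t,s[k]); return cc[k]+[x-r,y-r]
full=lambda p:((p[0]+.5)/4.3-.5+196,(p[1]+.5)/4.3-.5+109)
h0=onz(c,*full(blob(509,432)),.020); h1=onz(c,*full(blob(271,266)),.020)
d=h0-h1; yaw=np.arctan2(d[1],d[0])-np.arctan2(58,50); Rm=np.array([[np.cos(yaw),-np.sin(yaw)],[np.sin(yaw),np.cos(yaw)]])
o=(h0+h1)[:2]/2-Rm@np.array([0,.004]); print(h0,h1,np.linalg.norm(d),"(76.6) yaw",yaw,"origin",o)
k=[onz(c,*full(p),.020)[:2] for p in((193,228),(543,195),(557,467),(228,490))]; print(np.round(k,4),np.mean(k,0), np.arctan2(*(k[1]-k[0])[::-1])-np.pi/2)
s,M=st(); print(tool(np.r_[o,.06-.019+.0-.017]-s["tcp_pos"]), "turn",s and np.arctan2(M[1,2],M[0,2])-(yaw+np.pi/2))
E
```

```text
89.0 [  11   12   43   42 1414]
88.0 [   9   11   46   46 1603]
[ 0.59457557 -0.13899973  0.02      ] [ 0.52100673 -0.16025799  0.02      ] 0.0765786424872091 (76.6) yaw -0.5780417881182844 origin [ 0.55560561 -0.152979  ]
[[ 0.5009 -0.1695]
 [ 0.5494 -0.0946]
 [ 0.6104 -0.1346]
 [ 0.5608 -0.2081]] [ 0.55536318 -0.15169809] -0.5742473291345993
t 8.55 p [ 0.5452 -0.1453  0.2043] F [0.2 0.6 0. ] gap 0.7 zyaw 0.9026 xax [-0.003  0.002 -1.   ]
[180.3 -13.7   0.5] turn -0.09016980338938185
```

Request:
{"fn": "arm_command", "kwargs": {"series": [[[30, -13.7, 0.5, 0], [40, 0, 0, -0.09], [40, 0, 0, 0], [35, 0, 0, 0], [20, 0, 0, 0], [13, 0, 0, 0], [0, 0, 0, 0], [0, 0, 0, 0]]]}}

```text
t: 9.35
tcp_pos: [0.5579, -0.1537, 0.0284]
tool_rot: [-0.337, 0.621, 0.337, 0.622]
force: [0.3, 0.4, 0.5]
finger_gap: 0.7
```

Request:
{"fn": "arm_command", "kwargs": {"series": [[[0, 0, 0, 0], [0, 0, 0, 0], [0, 0, 0, 0], [0, 0, 0, 0], [0, 0, 0, 0], [0, 0, 0, 0], [0, 0, 0, 0], [0, 0, 0, 0]]], "jaw": 0, "force": 80}}

```text
t: 10.15
tcp_pos: [0.5582, -0.1547, 0.0293]
tool_rot: [-0.337, 0.621, 0.336, 0.622]
force: [-0.2, 0.9, 6.0]
finger_gap: 0.124
```

```bash
python3 - <<'E'
from h import *
st()
E
```

```text
t 10.15 p [ 0.5582 -0.1547  0.0293] F [-0.2  0.9  6. ] gap 0.124 zyaw 0.9927 xax [ 0.002 -0.001 -1.   ]
```

Gripped. I'll lift, and meanwhile crop the clamped lower half from w2.

Request:
{"fn": "arm_command", "kwargs": {"series": [[[-10, 0, 0, 0], [-30, 0, 0, 0], [-40, 0, 0, 0], [-40, 0, 0, 0], [-20, 0, 0, 0], [0, 0, 0, 0], [0, 0, 0, 0]]]}}

```text
t: 10.85
tcp_pos: [0.5567, -0.1541, 0.1677]
tool_rot: [-0.337, 0.622, 0.337, 0.622]
force: [-0.3, 0.5, -2.9]
finger_gap: 0.125
```

```bash
python3 - <<'E'
from h import *
st()
i=cv2.imread("pics/w2.png"); cv2.imwrite("pics/w2c.png",cv2.resize(i[125:225,300:430],None,fx=6,fy=6,interpolation=cv2.INTER_CUBIC))
E
```

```text
t 10.85 p [ 0.5567 -0.1541  0.1677] F [-0.3  0.5 -2.9] gap 0.125 zyaw 0.9929 xax [-0.001  0.    -1.   ]
```

View pics/w2c.png

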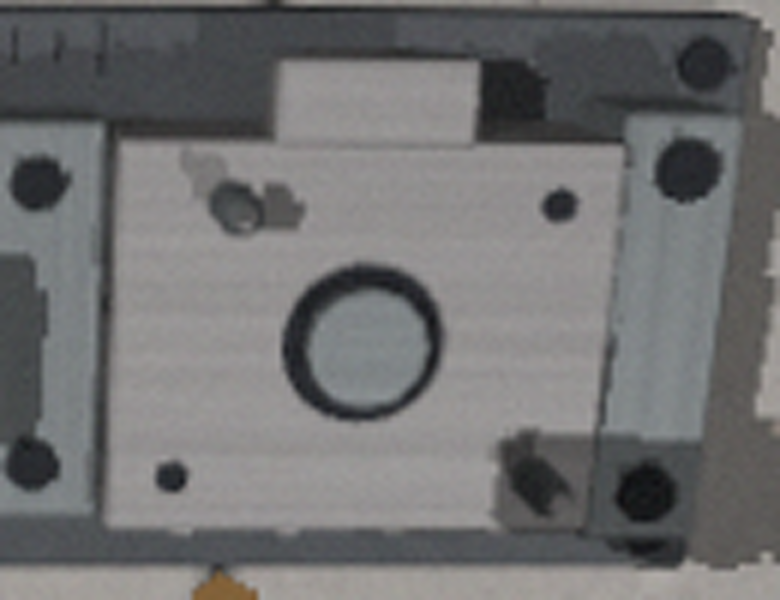

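Lifted, and the force of -2.9 N shows the cover is held. In the crop (x6, offset 300,125) the lower half's top corners are (118,137), (628,144), (593,528) and (103,528). The spring ring is at (363,342), dowel1's tip is near (242,212), and dowel0 is in shadow near (537,480).

```bash
python3 - <<'E'
from h import *
c=np.load("w2c.npy",allow_pickle=True).item(); g=cv2.cvtColor(cv2.imread("pics/w2.png"),cv2.COLOR_BGR2GRAY)
G=cv2.resize(g[125:225,300:430],None,fx=6,fy=6,interpolation=cv2.INTER_CUBIC)
full=lambda p:((p[0]+.5)/6-.5+300,(p[1]+.5)/6-.5+125)
def blob(x,y,r):
    w=G[y-r:y+r,x-r:x+r]; t,m=cv2.threshold(w,0,255,cv2.THRESH_BINARY_INV+cv2.THRESH_OTSU)
    n,l,s,cc=cv2.connectedComponentsWithStats(m); k=l[r,r] or 1; print(t,s[k]); return cc[k]+[x-r,y-r]
k=np.array([onz(c,*full(p),.042)[:2] for p in((118,137),(628,144),(593,528),(103,528))])
print(k.round(4),"centre",k.mean(0).round(4)); e=(k[1]-k[0]);f=(k[2]-k[3]); print("yaw",[np.arctan2(v[1],v[0])-np.pi/2 for v in(e,f)],[np.linalg.norm(v) for v in(e,f,k[3]-k[0],k[2]-k[1])])
_,m=cv2.threshold(G[250:430,270:455],110,255,cv2.THRESH_BINARY_INV)
ct=max(cv2.findContours(m,cv2.RETR_EXTERNAL,cv2.CHAIN_APPROX_NONE)[0],key=cv2.contourArea); el=cv2.fitEllipse(ct); print(el)
print("ring",onz(c,*full(np.array(el[0])+[270,250]),.042))
a,b=[onz(c,*full(blob(*q)),.042) for q in((560,205,26),(171,477,26))]; d=b-a
print("screws",a,b,"mid",(a+b)/2,"len",np.linalg.norm(d))
print("dowel1 tip@.058",onz(c,*full((242,212)),.058))
E
```

```text
[[0.4964 0.0952]
 [0.4929 0.1844]
 [0.5635 0.1891]
 [0.5676 0.0981]] centre [0.5301 0.1417]
yaw [np.float64(0.038676896097687985), np.float64(0.04476494030388656)] [np.float64(0.08920489696125536), np.float64(0.09101558402149697), np.float64(0.07127309569319777), np.float64(0.07074635155808218)]
((92.71819305419922, 92.43644714355469), (155.64599609375, 166.72488403320312), 55.29812240600586)
ring [0.53053929 0.14182397 0.042     ]
96.0 [  8   9  36  34 929]
99.0 [ 11  10  32  32 807]
screws [0.50423635 0.1737879  0.042     ] [0.55719875 0.10982392 0.042     ] mid [0.53071755 0.14180591 0.042     ] len 0.0830445998069092
dowel1 tip@.058 [0.50567203 0.11490074 0.058     ]
```

Request:
{"fn": "arm_command", "kwargs": {"series": [[[0, 0, 0, -0.1238], [0, 0, 0, -0.1238], [0, 0, 0, -0.1238], [0, 0, 0, -0.1238], [0, 0, 0, -0.1238]]]}}

```text
t: 11.35
tcp_pos: [0.5556, -0.1535, 0.1651]
tool_rot: [-0.509, 0.489, 0.513, 0.488]
force: [-0.6, 0.2, -2.7]
finger_gap: 0.123
```

Request:
{"fn": "arm_command", "kwargs": {"series": [[[0, 2, 45, 0], [0, 2, 45, 0], [0, 2, 45, 0], [0, 2, 45, 0], [0, 2, 45, 0], [0, 1, 45, 0], [0, 0, 26, 0], [0, 0, 0, 0], [0, 0, 0, 0]]]}}

```text
t: 12.25
tcp_pos: [0.5327, 0.1412, 0.1659]
tool_rot: [-0.51, 0.49, 0.512, 0.488]
force: [-0.5, -0.7, -3.0]
finger_gap: 0.122
```

```bash
python3 - <<'E'
from h import *
st(); c=cam("wrist"); i=snapshot("wrist"); cv2.imwrite("pics/w4.png",i[:,:,::-1]); np.save("w4c.npy",c,allow_pickle=True)
s,M=st()
for n,p in(("h0",(25,33)),("h1",(-25,-25))):
    q=np.array(s["tcp_pos"])+M@np.array([.0093,.0031-p[0]/1000,p[1]/1000]); print(n,pix(c,q).round(1))
for p in([.5066,.1158,.058],[.5542,.1758,.058]): print("dowel tip",pix(c,p).round(1))
E
```

```text
t 12.25 p [0.5327 0.1412 0.1659] F [-0.5 -0.7 -3. ] gap 0.122 zyaw 1.6138 xax [-0.004 -0.001 -1.   ]
t 12.3 p [0.5331 0.1404 0.1663] F [ 0.7 -0.8 -2.4] gap 0.12 zyaw 1.6124 xax [-0.004 -0.001 -1.   ]
h0 [334.3 277.4]
h1 [236.5 198.9]
dowel tip [253.9 168.4]
dowel tip [319.1 223.3]
```

View pics/w4.png

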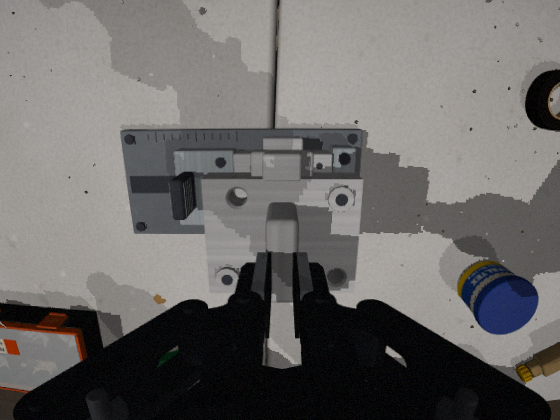

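Wrist view with the cover in hand: hole1 is at about (237,196) and hole0 at about (338,276), partly next to the finger. The lower half is hidden beneath, with its snout at (283,145). I'll measure the holes in the tool frame.

```bash
python3 - <<'E'
from h import *
c=np.load("w4c.npy",allow_pickle=True).item(); img=cv2.imread("pics/w4.png"); g=cv2.cvtColor(img,cv2.COLOR_BGR2GRAY)
s,M=st(); zt=.1659-.0093
cv2.imwrite("pics/w4h.png",np.hstack([cv2.resize(img[y-22:y+22,x-22:x+22],None,fx=9,fy=9,interpolation=cv2.INTER_CUBIC) for x,y in((237,197),(338,276))]))
H=[]
for n,(x,y) in(("h0",(338,276)),("h1",(237,197))):
    G=cv2.resize(g[y-16:y+16,x-16:x+16],None,fx=8,fy=8,interpolation=cv2.INTER_CUBIC)
    t,m=cv2.threshold(G,0,255,cv2.THRESH_BINARY_INV+cv2.THRESH_OTSU); 
    ct=max(cv2.findContours(m,cv2.RETR_EXTERNAL,cv2.CHAIN_APPROX_NONE)[0],key=cv2.contourArea); (cx,cy),ax,_=cv2.fitEllipse(ct)
    u,v=(cx+.5)/8-.5+x-16,(cy+.5)/8-.5+y-16; P=onz(c,u,v,zt); H.append(P); print(n,t,np.round(ax,1),round(u,1),round(v,1),"tool mm",((P-[.5327,.1412,.1659])@M*1000).round(1))
E
```

```text
t 12.3 p [0.5331 0.1404 0.1663] F [ 0.7 -0.8 -2.4] gap 0.12 zyaw 1.6124 xax [-0.004 -0.001 -1.   ]
h0 71.0 [144.3 156.1] 336.5 276.6 tool mm [  9.2 -21.9  33.6]
h1 91.0 [150.2 161.7] 235.3 196.9 tool mm [  9.4  28.7 -26.5]
```

View pics/w4h.png

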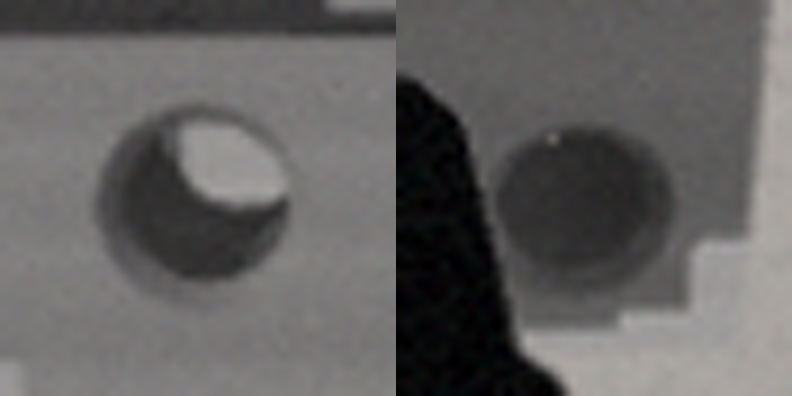

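The holes in hand put the cover's origin at tool (y +3, z 0), the same as the first measurement. Target TCP is about (0.5336, 0.1419). I'll descend to just above the dowels.

Request:
{"fn": "arm_command", "kwargs": {"series": [[[20, -0.7, 1.1, 0.005], [20, 0, 0, 0], [20, 0, 0, 0], [13, 0, 0, 0], [0, 0, 0, 0], [0, 0, 0, 0], [0, 0, 0, 0]]]}}

```text
t: 13.0
tcp_pos: [0.5358, 0.1418, 0.0957]
tool_rot: [0.509, -0.491, -0.508, -0.491]
force: [0.1, -0.2, -2.6]
finger_gap: 0.124
```

```bash
python3 - <<'E'
from h import *
s,M=st(); print(tool(np.array([.5336,.1419,s["tcp_pos"][2]])-s["tcp_pos"]))
E
```

```text
t 13.0 p [0.5358 0.1418 0.0957] F [ 0.1 -0.2 -2.6] gap 0.124 zyaw 1.6065 xax [ 0.002  0.    -1.   ]
[-0.   2.2  0.2]
```

Request:
{"fn": "arm_command", "kwargs": {"series": [[[0, 2, 0, -0.005], [0, 0, 0, 0], [0, 0, 0, 0], [0, 0, 0, 0]]]}}

```text
t: 13.4
tcp_pos: [0.5331, 0.1421, 0.0952]
tool_rot: [0.51, -0.489, -0.51, -0.49]
force: [0.7, 0.1, -3.0]
finger_gap: 0.121
```

```bash
python3 - <<'E'
from h import *
s,M=st(); print(tool(np.array([.5336,.1419,s["tcp_pos"][2]])-s["tcp_pos"]))
c=cam("wrist"); i=snapshot("wrist"); cv2.imwrite("pics/w5.png",i[:,:,::-1]); np.save("w5c.npy",c,allow_pickle=True); s,M=st()
u,v=pix(c,[.5066,.1158,.058]); print(u,v); u,v=int(u),int(v)
cv2.imwrite("pics/w5h.png",cv2.resize(i[max(v-60,0):v+100,u-70:u+140,::-1],None,fx=3.7,fy=3.7,interpolation=cv2.INTER_CUBIC))
E
```

```text
t 13.4 p [0.5331 0.1421 0.0952] F [ 0.7  0.1 -3. ] gap 0.121 zyaw 1.6122 xax [ 0.001  0.    -1.   ]
[ 0.  -0.5 -0.3]
t 13.45 p [0.533  0.1421 0.0951] F [ 0.2  0.2 -3. ] gap 0.124 zyaw 1.6122 xax [ 0.  0. -1.]
243.21644107173827 187.14043010871487
```

View pics/w5h.png

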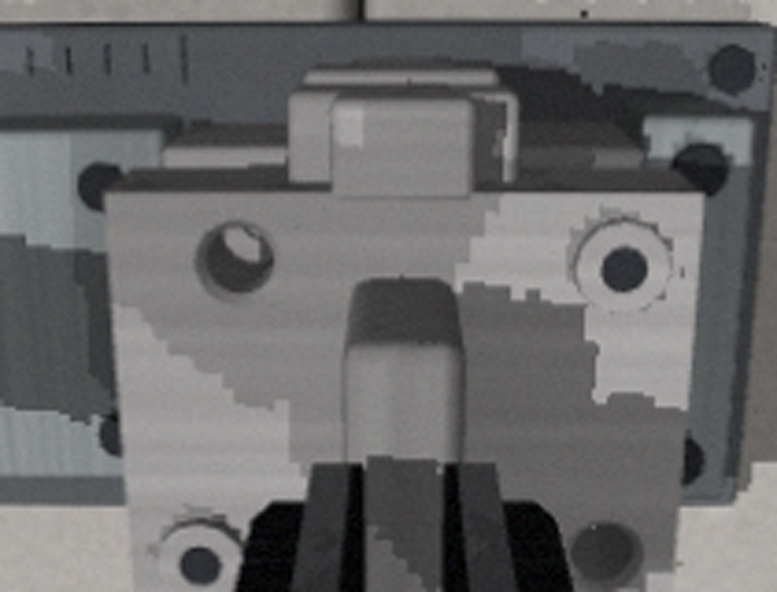

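The cover sits squarely above the lower half, with the snouts aligned, and the lower half's bright top shows through hole1 at (240,250). I'll go down gently while watching the force.

Request:
{"fn": "arm_command", "kwargs": {"series": [[[2, 0, 0, 0], [2, 0, 0, 0], [2, 0, 0, 0], [2, 0, 0, 0], [2, 0, 0, 0], [0, 0, 0, 0]]]}}

```text
t: 14.05
tcp_pos: [0.5326, 0.142, 0.0845]
tool_rot: [-0.51, 0.49, 0.51, 0.489]
force: [0.3, 0.8, -2.7]
finger_gap: 0.123
```

Request:
{"fn": "arm_command", "kwargs": {"series": [[[1, 0, 0, 0], [1, 0, 0, 0], [0, 0, 0, 0]]]}}

```text
t: 14.35
tcp_pos: [0.5329, 0.142, 0.0828]
tool_rot: [-0.51, 0.49, 0.51, 0.49]
force: [-0.4, 0.4, -2.9]
finger_gap: 0.122
```

Request:
{"fn": "arm_command", "kwargs": {"series": [[[1, 0, 0, 0], [1, 0, 0, 0], [1, 0, 0, 0], [0, 0, 0, 0]]]}}

```text
t: 14.75
tcp_pos: [0.5328, 0.142, 0.0798]
tool_rot: [-0.51, 0.49, 0.51, 0.49]
force: [-0.0, -0.7, -2.3]
finger_gap: 0.117
```

```bash
python3 - <<'E'
from h import *
s,M=st(); print(s["ft_torque"], tool(np.array([.5336,.1419,s["tcp_pos"][2]])-s["tcp_pos"]))
E
```

```text
t 14.75 p [0.5328 0.142  0.0798] F [-0.  -0.7 -2.3] gap 0.117 zyaw 1.612 xax [-0. -0. -1.]
[ 0.02505431 -0.01850729  0.00339644] [-0.  -0.8 -0.1]
```

Request:
{"fn": "arm_command", "kwargs": {"series": [[[1, 0, 0, 0], [1, 0, 0, 0], [1, 0, 0, 0], [1, 0, 0, 0], [0, 0, 0, 0]]]}}

```text
t: 15.25
tcp_pos: [0.5333, 0.142, 0.0764]
tool_rot: [0.51, -0.489, -0.51, -0.49]
force: [0.1, -0.5, 0.8]
finger_gap: 0.121
```

Request:
{"fn": "arm_command", "kwargs": {"series": [[[1, 0, 0, 0], [1, 0, 0, 0], [0, 0, 0, 0]]]}}

```text
t: 15.55
tcp_pos: [0.5333, 0.142, 0.0743]
tool_rot: [0.51, -0.489, -0.51, -0.49]
force: [0.5, -0.8, 4.4]
finger_gap: 0.121
```

Request:
{"fn": "arm_command", "kwargs": {"series": [[[1, 0, 0, 0], [1, 0, 0, 0], [1, 0, 0, 0], [0, 0, 0, 0]]]}}

```text
t: 15.95
tcp_pos: [0.5335, 0.142, 0.0715]
tool_rot: [0.511, -0.489, -0.51, -0.49]
force: [-1.2, -0.6, 6.2]
finger_gap: 0.117
```

Request:
{"fn": "arm_command", "kwargs": {"series": [[[0.5, 0, 0, 0], [0.5, 0, 0, 0], [0, 0, 0, 0]]]}}

```text
t: 16.25
tcp_pos: [0.5333, 0.142, 0.0712]
tool_rot: [0.511, -0.489, -0.51, -0.49]
force: [-2.5, -0.5, 11.5]
finger_gap: 0.124
```

Request:
{"fn": "arm_command", "kwargs": {"series": [[[1, 0, 0, 0], [1, 0, 0, 0], [0, 0, 0, 0]]]}}

```text
t: 16.55
tcp_pos: [0.5334, 0.142, 0.0711]
tool_rot: [0.511, -0.489, -0.51, -0.49]
force: [-5.2, -1.7, 24.4]
finger_gap: 0.124
```

Request:
{"fn": "arm_command", "kwargs": {"series": [[[0, 0, 0, 0], [0, 0, 0, 0], [0, 0, 0, 0], [0, 0, 0, 0]]]}}

```text
t: 16.95
tcp_pos: [0.5334, 0.142, 0.0711]
tool_rot: [0.511, -0.489, -0.51, -0.49]
force: [-5.9, -2.1, 23.6]
finger_gap: 0.122
```

```bash
python3 - <<'E'
from h import *
st(); c=cam("wrist"); i=snapshot("wrist"); cv2.imwrite("pics/w6.png",i[:,:,::-1])
cv2.imwrite("pics/w6h.png",cv2.resize(i[90:290,150:410,::-1],None,fx=3,fy=3,interpolation=cv2.INTER_CUBIC))
s,M=st(); print(s["ft_torque"])
E
```

```text
t 16.95 p [0.5334 0.142  0.0711] F [-5.9 -2.1 23.6] gap 0.122 zyaw 1.6125 xax [ 0.002 -0.    -1.   ]
t 17.0 p [0.5334 0.142  0.0711] F [-4.8 -1.1 23.4] gap 0.12 zyaw 1.6124 xax [ 0.002 -0.    -1.   ]
[-0.21451969  0.90283537  0.01757753]
```

View pics/w6h.png

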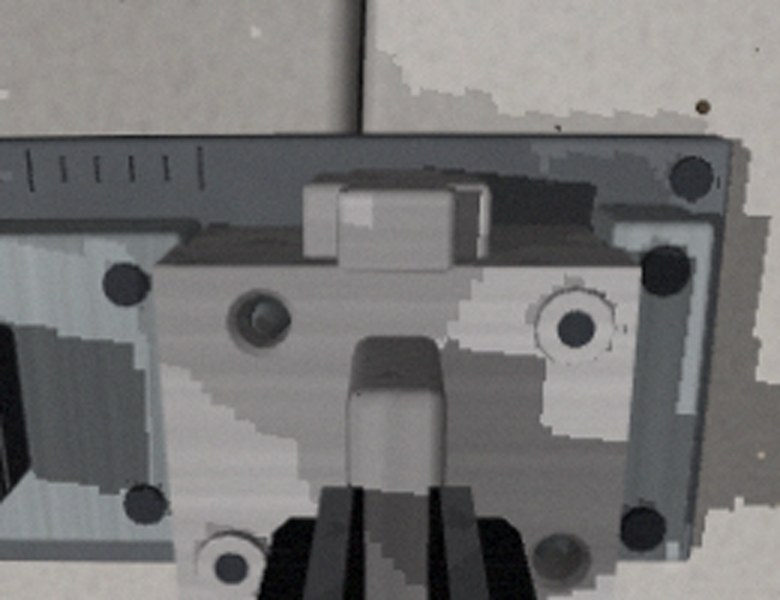

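The dowel tip shows inside hole1 at (263,318), the halves look flush with the snouts stacked, and the force is steady at 23.5 N. Handing in.

```bash
python3 -c "
from h import *
print(ticket.sign_off()); st()"
```

```text
the job is handed in; nothing more can be done
None
the job is handed in; nothing more can be done
```

I finished the job and handed it in at about 17 s of robot time. The sign-off gave no verdict.

- **Clamp:** I gripped the jaw's fin and slid it shut until it stopped at about 19–20 N. The lower half measured within about 0.01 rad of square to the stop, judging from one wrist picture.
- **Cover:** I gripped it by the rib, lowered it over the dowels and pressed it down. Travel stopped at the expected closed height (tool centre at z = 0.0711 m, about 0.0713 m predicted).
- **Last checks:** The downward push held at about 23.5 N with the cover still gripped. The last picture showed the dowel inside hole1, the snouts stacked and the halves flush. My moves stayed clear of the tape, tub and tin; I did not measure their positions afterwards.
- **Not quite matching:**
  - A sideways force of about 5 N remained at the end, which I put down to play between dowels and holes.
  - The gripper opening read about 10 mm on the 16 mm rib, though the lift and the push both held.
  - The hole spacing seen with the cover in hand came out about 2% large, which I put down to camera calibration.
  - I saw hole0 only partly, beside a finger, so its fit rests on the descent force and the final height.

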